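# Seat the washed carousel in the pill dispenser

## Task

The washed carousel of the weekly pill dispenser has been set back on its spindle but is not home: the notch in its flange is off the steel pin of the housing, so it stands up on the pin. Turn it gently with a fingertip until the notch meets the pin, then press it down until it is fully seated; do not grip or lift it, and leave the other things on the vanity where they are.

Things in the scene. Friction and masses are not known exactly. Their poses are not given: they have to be found in the camera images.
- dispenser: Grey pill dispenser housing, fixed: a round drum 212 mm across, 50 mm high, open on top as a well (192 mm inner diameter, wall 10 mm, floor 20 mm above the vanity), with a front block 120 mm wide, 40 mm high, reaching 140 mm from the axis. Origin: on the drum's axis at the vanity surface; z up, -x towards the front block.
- pin (a point): Point on top of the housing's location pin, 84 mm from the axis. The pin is a level steel rod, 10 mm thick, pointing inwards from the well's wall: 81 to 96 mm from the axis, top 32 mm above the vanity. While the carousel stands on it only its outer 8 mm show, in the gap between flange and wall. A boss 24 mm wide on the wall's outside is at the same angle.
- carousel: White round tray, 160 g, on a spindle on the drum's axis: it can only turn and move up and down. Origin: on the axis, underside; z up, x axis through the notch. Above the origin: flange (176 mm across, top at 4 mm), outer wall (160 mm across, to 24 mm), 7 radial dividers (2.5 mm thick, to 22 mm), hub. Finger force over 40 N, such as a squeeze between the fingers, breaks it.
- compartment (a point): Middle of the floor (3 mm above the underside) of the compartment at the notch, 55 mm from the axis. 7 equal empty compartments, open on top, 25 to 77 mm from the axis, 47 mm wide here; centres every 2/7 pi from the notch's angle, dividers half-way between. Pushing a divider turns the carousel: either way, without end, about 1 N here; it stops where the finger stops.
- notch (a point): Middle of the notch in the carousel's flange, on the underside, 84 mm from the axis. The notch is open to the outside and through the flange (77 to 88 mm from the axis), 16 mm wide: 3 mm of play either side of the pin, and the pin's round top guides it over another 2 mm.
- hub_top (a point): Centre of the flat top of the carousel's solid hub (50 mm across, 28 mm above the underside), where to press: 60 mm above the vanity while the carousel stands on the pin, 50 mm (level with the top of the housing's wall) when fully seated.
- seat_depth (a joint): How far the carousel has gone down (m): 0 standing on the pin (start), 0.010 fully seated, negative if lifted. A snug seal on the spindle holds it at any height, so it never drops by itself: with the notch on the pin about 4 N on the hub pushes it down and it stays. Off the notch the pin stops it. The seat is a soft ring that gives a further 1 mm at 6 N, at most 4 mm.
- lens_case: Bystander, loose: white twin-cup contact lens case with two twist caps, 34 x 71 x 18 mm. Origin: centre of its underside.
- tweezers: Bystander, loose: white plastic tweezers lying flat, about 101 x 18 x 8 mm along x. Origin: centre of the underside.
- ring_dish: Bystander, loose: sage ceramic ring dish, 92 mm across, 22 mm high. Origin: centre of its underside.
- alu_box: Bystander, loose: small aluminium box with its flip lid shut, 61 x 91 x 31 mm. Origin: centre of its underside.

How it is judged (in metres and radians):
At the end, for the whole second after the job is handed in: The carousel is down on the well's seat (at least 8.5 of its 10 mm), its notch on the pin (within 6 mm), and it is at rest (value of joint seat_depth above 0.0085 m and horizontal distance between notch and pin below 0.006 m and angular speed of carousel below 0.05 rad/s and linear speed of carousel below 0.01 m/s); the robot touches nothing.
It fails at once if the carousel is lifted (more than 4 mm above where it stood) (value of joint seat_depth below -0.004 m).
It fails at once if the carousel is gripped or pressed with more than 40 N by the fingers (contact force between the fingers and carousel above 40 N).
It fails at once if a bystander (lens case, tweezers, ring dish or aluminium box) is moved more than 15 mm (distance of any of lens_case, tweezers, ring_dish, alu_box from where it was at the start of the episode above 0.015 m).
It also fails if it takes over 45 s, if anything falls off the work surface, if the arm or the gripper's body presses on something with over 40 N, if the wrist force passes 120 N, or if a joint passes its speed limit or range.

## Robot

A 6-joint arm with a two-finger parallel gripper is mounted at the origin on the work surface. World frame = base frame: x ahead of the robot, y to its left, z up, the work surface at z = 0. Lengths are in mm, angles in rad, forces in N, time in s.
With the tool pointing down it reaches from about 275 to 750 mm from the base axis. Payload 10.2 kg.
Tool frame: the origin (TCP) lies at the centre of the arm's flange, where the gripper is bolted on; the fingertips stand 173 mm ahead of it and the grasp point (between the pads) lies 155 mm ahead of it; z points along the fingers, y is the line along which they close (so a half turn about z gives the same grasp; the last joint's range is limited). The gripper opens to 85 mm and grips with 20 to 120 N. Pads are 22 mm wide; open, the fingers measure 114 mm over their backs; the gripper's body (76 mm by 85 mm) begins 54 mm behind the grasp point. The pads swing forward as they close: fully open they stand 13 mm farther back than shut.
Start: joints at [1.04, 0.313, 1.498, -0, 1.331, -0.223], TCP at [159.069, 500.329, 404.694] pointing down, gripper open.
Joint ranges: [-2.94, 2.94], [-0.97, 2.17], [0.19, 2.56], [-1.23, 4.37], [0.02, 3.11], [-2.88, 2.88]. Speed limits (rad/s): [2.39, 2.39, 3.01, 3.14, 3.14, 3.14].

## Interface

Orientations are given as a unit quaternion [w, x, y, z].
In Python, from rig import status, capture, camera_info, ticket gives the robot as it stands.
- The arm moves only by the shell command python3 -m crank 'ROWS' [FORCE]. ROWS is JSON, a list of rows, each a list of 7 numbers: the shift along the tool's x, y, z as a fraction of full scale, then the turn, a rotation vector about the tool's x, y, z as a fraction of full scale, then the closure, from 0 (fully open) to 1 (shut). A call has 1 to 12 rows; each row is the pose to reach, as a shift and turn from the pose commanded when the call began, along the tool's axes at that moment; what a row does not reach only later rows make up. Full scale, the value 1, is 0.1 m for a shift and 45 degrees for a turn. A row lasts 1/10 s, in which the tool goes at most 50 mm and 8.59 degrees, less where a joint would pass 70% of its speed; a pose out of reach is approached as far as the arm can. A call with a number of a shift or a turn outside -1 to 1 is refused whole. A call with a gripper value outside its range is refused whole. The fingers move at their own pace and stop on an object; FORCE is the grip in N (left out, the last holds). Time passes only in rows, so rows that repeat a pose let the fingers close. It gives the time, the measured TCP pose, the force, the opening and the grip force at its end, in the units of the state.
- status.sense(): the state, without advancing time (a new reading comes with each control period).
- capture(name): name is "scene" or "top"; returns (picture, depth): 420x560x3 uint8, red, green, blue; 420x560 float32, mm along the optical axis (not along the pixel's ray), 0 where there is no reading.
- camera_info(name): a dict with "K" (3x3 intrinsics, pixels), "D" ([k1, k2, p1, p2, k3] as OpenCV has them; the pictures are not rectified), "camera_from_world" (4x4, takes a point from world to camera coordinates). Camera axes: x right, y up, looking along -z (the intrinsics and any distortion apply to the point x, -y, -z); pixel columns grow to the right and rows downward; lengths in mm; the calibration is good to about 2 mm. A picture is of the moment at which its call begins. camera_info takes no time and is no camera call.
- ticket.finish_job(): hands the job in; it is judged then, once.
The state is a dict: "time_s": time; "joints": joint angles; "dq": joint speeds; "tau": joint torques, N m; "eef_pos": TCP position; "ee_rot": TCP orientation; "force": force on the tool from outside, world axes, zero at the start; "wrist_torque": the same for the moment, N m; "grip_width": opening from 0.0 (shut) to 1.0 (fully open); "grip_force": force on a finger pad.
Only numpy, scipy, OpenCV 4.12 (cv2) and the standard library are available. Lean on these libraries where they do the work, as an engineer would, in place of code of your own. Each camera call takes 0.05 s, during which the arm holds its last target. There are 200 camera calls.

## Working session

There is one attempt and no reset: what is moved stays moved. The work goes in short steps, Python scripts to look and compute and a shell command to move; the robot and the scene stay as the last step left them, time stands still between calls to the robot, and variables do not carry over. Pictures are saved under pics/ and viewed, at most 10 in all, crops included, and the job is handed in when it is done.

```bash
mkdir -p pics; ls; cat > h.py <<'E'
import numpy as np, cv2
from rig import status, capture, camera_info, ticket
def grab(n,name):
    im,d=capture(n); cv2.imwrite(f'pics/{name}.png',im[:,:,::-1]); np.save(f'{name}_d.npy',d); return im,d
def world(n,d):
    c=camera_info(n); K=np.array(c['K'],float);D=np.array(c['D'],float);T=np.linalg.inv(np.array(c['camera_from_world'],float))
    h,w=d.shape; u,v=np.meshgrid(np.arange(w),np.arange(h))
    p=cv2.undistortPoints(np.stack([u,v],-1).reshape(-1,1,2).astype(float),K,D).reshape(h,w,2)
    P=np.stack([p[...,0]*d,-p[...,1]*d,-d,np.ones_like(d)],-1)
    return (P@T.T)[...,:3]
E
python3 - <<'E'
from h import *
for n in('top','scene'):
    im,d=grab(n,n+'0'); c=camera_info(n); print(n,c['D'],np.round(np.linalg.inv(np.array(c['camera_from_world'])),2).tolist())
print(status.sense())
E
```

```text
pics
top [0.0409086 0.        0.        0.        0.       ] [[0.0, 0.98, -0.19, 393.87], [-1.0, 0.0, -0.0, 63.9], [0.0, 0.19, 0.98, 887.74], [0.0, 0.0, 0.0, 1.0]]
scene [-0.04035032  0.          0.          0.          0.        ] [[-0.84, -0.4, 0.37, 846.15], [0.54, -0.64, 0.55, 484.05], [0.01, 0.66, 0.75, 662.31], [0.0, 0.0, 0.0, 1.0]]
{'time_s': 0.1, 'joints': array([ 1.03963241e+00,  3.13353204e-01,  1.49837373e+00,  9.32599179e-06,
        1.33100560e+00, -2.23384381e-01]), 'dq': array([ 0.00137636, -0.00196293, -0.00315832,  0.00138898,  0.00036075,
        0.00026156]), 'tau': array([ 2.75067541e-03, -4.12900901e+01, -2.60143214e+01, -9.82146162e-05,
        3.04870642e-03, -2.38929567e-05]), 'eef_pos': array([159.02527204, 500.28939837, 404.20834273]), 'ee_rot': array([-2.14169283e-04,  1.53284154e-01,  9.88181989e-01, -5.28188914e-04]), 'force': array([-0.38452804,  0.09514534,  0.1906168 ]), 'wrist_torque': array([-0.03163894, -0.02730083,  0.01363215]), 'grip_force': 0.0, 'grip_width': 0.9966045085460504}
```

View pics/top0.png

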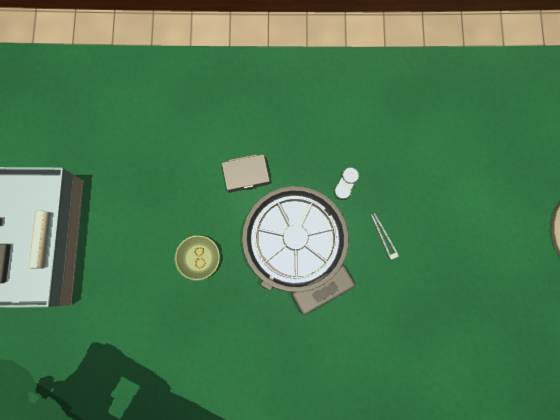

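View pics/scene0.png

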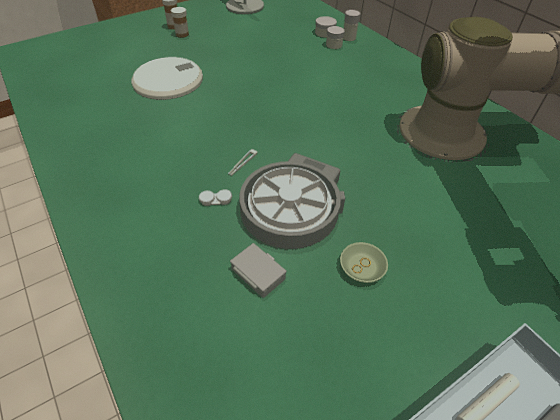

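Top view: the drum is around (296,238), the wall boss at (268,284), and the front block at (324,290). A dark spot near (330,209) may be the notch. I'll measure it and enlarge that area.

```bash
python3 - <<'E'
from h import *
im=cv2.imread('pics/top0.png'); d=np.load('top0_d.npy'); P=world('top',d)
box=np.zeros(d.shape,bool); box[180:300,235:358]=1
z=P[...,2]; 
# hub top
v,u=np.mgrid[:420,:560]
hub=box&(z>56)&(np.hypot(u-296,v-238)<14); print('hub',hub.sum(),P[hub].mean(0), np.median(z[hub]))
c=P[hub].mean(0)[:2]
for it in range(4):
    r=np.hypot(*(P[...,:2]-c).transpose(2,0,1)); m=box&(z>44)&(z<56)&(r>93)&(r<110)
    X=P[m][:,:2]; A=np.c_[2*X,np.ones(len(X))]; s=np.linalg.lstsq(A,(X**2).sum(1),rcond=None)[0]; c=s[:2]
    print('wall',m.sum(),c,np.sqrt(s[2]+c@c),np.median(z[m]))
# rectified polar unwrap: sample image at z=36 (flange top while standing ~ 32+4)
ci=camera_info('top');K=np.array(ci['K']);D=np.array(ci['D']);T=np.array(ci['camera_from_world'])
def proj(W):
    q=np.c_[W,np.ones(len(W))]@T.T; q=q[:,:3]*[1,-1,-1]
    return cv2.projectPoints(q,np.zeros(3),np.zeros(3),K,D)[0].reshape(-1,2)
def ortho(z0,s=4,R=150):
    g=np.arange(-R,R,1/ (s/2)); X,Y=np.meshgrid(c[0]+g[::-1],c[1]+g[::-1],indexing='ij')
    p=proj(np.c_[X.ravel(),Y.ravel(),np.full(X.size,z0)]).reshape(*X.shape,2).astype(np.float32)
    return cv2.remap(im,p[...,0],p[...,1],cv2.INTER_CUBIC)
o=ortho(36); cv2.imwrite('pics/ortho.png',o); print(o.shape)
b=d.copy()
E
```

```text
hub 485 [502.30931505  15.86444084  63.34187931] 59.84617226578655
wall 1683 [502.69365363  15.91942886] 100.36166601662111 49.70317727315785
wall 1681 [502.71476392  15.90555295] 100.35010398003907 49.701989482125214
wall 1681 [502.71476392  15.90555295] 100.35010398003907 49.701989482125214
wall 1681 [502.71476392  15.90555295] 100.35010398003907 49.701989482125214
(600, 600, 3)
```

View pics/ortho.png

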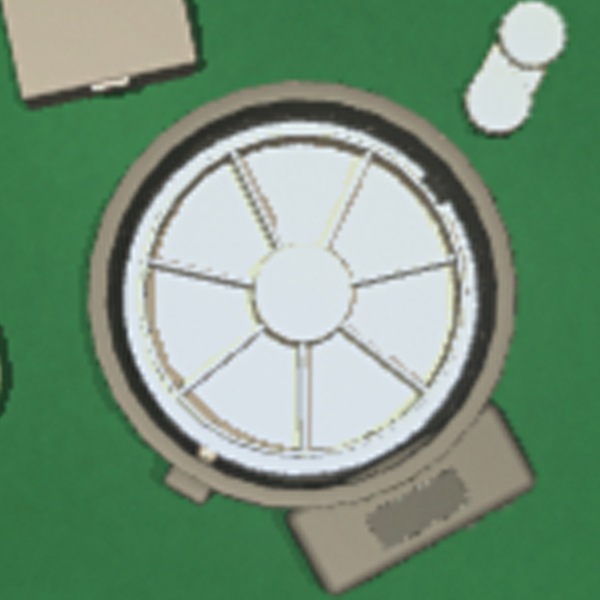

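Working from the ortho view (2 px/mm, up = +x, left = +y):
- **Pin:** (207,453), about 149.2° in line with the boss.
- **Notch:** (437,190), about -51.6°.
- **Axis:** (502.7, 15.9).

The carousel needs about -159° (clockwise). I'll approach the compartment at +51° with the gripper shut.

```bash
python3 -m crank '[[-0.33,-0.2,0,0,0,-0.13,1],[-0.67,-0.4,0,0,0,-0.26,1],[-1,-0.62,0,0,0,-0.392,1],[-1,-0.62,0,0,0,-0.392,1]]' 30
python3 -m crank '[[-0.38,-0.44,0.12,0,0,0,1],[-0.75,-0.88,0.25,0,0,0,1],[-0.75,-0.88,0.25,0,0,0,1],[-0.75,-0.88,0.25,0,0,0,1]]' | tail -3
python3 -m crank '[[-0.38,-0.44,0.12,0,0,0,1],[-0.75,-0.88,0.25,0,0,0,1],[-0.75,-0.88,0.25,0,0,0,1],[-0.75,-0.88,0.25,0,0,0,1]]'| tail -3
python3 -m crank '[[-0.38,-0.44,0.12,0,0,0,1],[-0.75,-0.88,0.25,0,0,0,1],[-0.75,-0.88,0.25,0,0,0,1],[-0.75,-0.88,0.25,0,0,0,1]]'
```

```text
time_s: 0.5
eef_pos: [237.6, 408.7, 404.5]
ee_rot: [0.0, 0.0, 1.0, -0.001]
force: [0.1, 0.5, 0.0]
grip_width: 0.331
grip_force: 0.0
force: [0.1, 0.1, 0.4]
grip_width: -0.001
grip_force: 0.0
force: [-0.5, 0.1, 0.1]
grip_width: -0.001
grip_force: 0.0
time_s: 1.7
eef_pos: [461.2, 147.2, 329.3]
ee_rot: [-0.0, 0.001, 1.0, 0.0]
force: [-0.8, 0.6, 0.5]
grip_width: -0.001
grip_force: 0.0
```

```bash
python3 -m crank '[[-0.38,-0.44,0.12,0,0,0,1],[-0.76,-0.88,0.25,0,0,0,1],[-0.76,-0.88,0.25,0,0,0,1],[-0.76,-0.88,0.25,0,0,0,1]]'
python3 -m crank '[[0,0,0.3,0,0,0,1],[0,0,0.5,0,0,0,1],[0,0,0.5,0,0,0,1]]'
python3 - <<'E'
from h import *
grab('scene','scene1'); im=cv2.imread('pics/scene1.png')[130:260,210:370]; cv2.imwrite('pics/s1.png',cv2.resize(im,None,fx=4,fy=4,interpolation=cv2.INTER_CUBIC))
E
```

```text
time_s: 2.1
eef_pos: [537.0, 59.5, 304.3]
ee_rot: [-0.0, 0.0, 1.0, 0.0]
force: [-0.1, 0.8, -0.2]
grip_width: 0.002
grip_force: 0.0
time_s: 2.4
eef_pos: [535.1, 61.4, 253.2]
ee_rot: [-0.002, -0.001, 1.0, 0.0]
force: [-0.3, 0.4, -0.6]
grip_width: -0.001
grip_force: 0.0
```

View pics/s1.png

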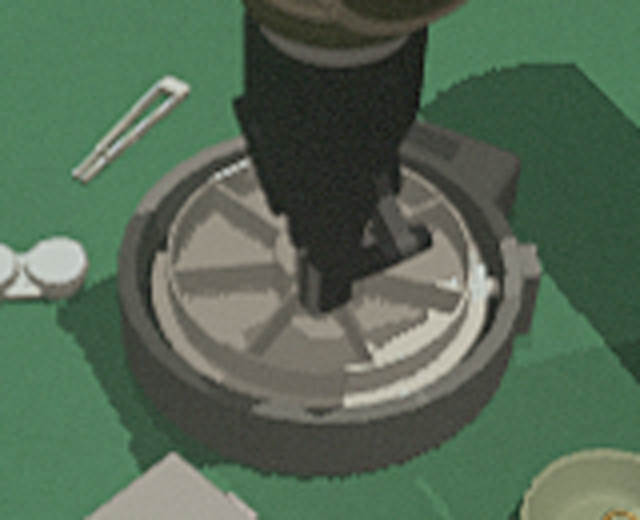

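The closed fingertip, around (325,295) in the crop, hovers over the near compartment. Next I descend slowly into it.

```bash
python3 -m crank '[[0,0,0.1,0,0,0,1],[0,0,0.2,0,0,0,1],[0,0,0.3,0,0,0,1],[0,0,0.36,0,0,0,1],[0,0,0.36,0,0,0,1]]'
python3 - <<'E'
import numpy as np
# circle, r=55, from 51.4 clockwise; cumulative offsets from start, tool sx=-dx, sy=dy
for a0,a1 in ((51.4,-8.6),(-8.6,-68.6),(-68.6,-115)):
  a=np.radians(np.linspace(a0,a1,11)); p=55*np.c_[np.cos(a),np.sin(a)]; q=(p-p[0])/100
  print([[round(-x,3),round(y,3)] for x,y in q[1:]])
E
```

```text
time_s: 2.95
eef_pos: [536.4, 59.0, 217.8]
ee_rot: [-0.001, 0.0, 1.0, 0.0]
force: [-0.3, -1.3, -0.4]
grip_width: -0.002
grip_force: 0.0
[[np.float64(-0.043), np.float64(-0.038)], [np.float64(-0.082), np.float64(-0.081)], [np.float64(-0.116), np.float64(-0.127)], [np.float64(-0.145), np.float64(-0.177)], [np.float64(-0.169), np.float64(-0.229)], [np.float64(-0.187), np.float64(-0.284)], [np.float64(-0.199), np.float64(-0.34)], [np.float64(-0.206), np.float64(-0.397)], [np.float64(-0.206), np.float64(-0.455)], [np.float64(-0.201), np.float64(-0.512)]]
[[np.float64(0.012), np.float64(-0.056)], [np.float64(0.029), np.float64(-0.111)], [np.float64(0.052), np.float64(-0.164)], [np.float64(0.08), np.float64(-0.214)], [np.float64(0.114), np.float64(-0.261)], [np.float64(0.152), np.float64(-0.304)], [np.float64(0.195), np.float64(-0.343)], [np.float64(0.241), np.float64(-0.377)], [np.float64(0.291), np.float64(-0.406)], [np.float64(0.343), np.float64(-0.43)]]
[[np.float64(0.042), np.float64(-0.015)], [np.float64(0.085), np.float64(-0.026)], [np.float64(0.129), np.float64(-0.033)], [np.float64(0.173), np.float64(-0.037)], [np.float64(0.218), np.float64(-0.038)], [np.float64(0.262), np.float64(-0.034)], [np.float64(0.306), np.float64(-0.028)], [np.float64(0.35), np.float64(-0.017)], [np.float64(0.392), np.float64(-0.004)], [np.float64(0.433), np.float64(0.014)]]
```

```bash
python3 -m crank '[[-0.043,-0.038,0,0,0,0,1],[-0.082,-0.081,0,0,0,0,1],[-0.116,-0.127,0,0,0,0,1],[-0.145,-0.177,0,0,0,0,1],[-0.169,-0.229,0,0,0,0,1],[-0.187,-0.284,0,0,0,0,1],[-0.199,-0.34,0,0,0,0,1],[-0.206,-0.397,0,0,0,0,1],[-0.206,-0.455,0,0,0,0,1],[-0.201,-0.512,0,0,0,0,1],[-0.201,-0.512,0,0,0,0,1]]'
python3 -m crank '[[0.012,-0.056,0,0,0,0,1],[0.029,-0.111,0,0,0,0,1],[0.052,-0.164,0,0,0,0,1],[0.08,-0.214,0,0,0,0,1],[0.114,-0.261,0,0,0,0,1],[0.152,-0.304,0,0,0,0,1],[0.195,-0.343,0,0,0,0,1],[0.241,-0.377,0,0,0,0,1],[0.291,-0.406,0,0,0,0,1],[0.343,-0.43,0,0,0,0,1],[0.343,-0.43,0,0,0,0,1]]'
python3 - <<'E'
from h import *
grab('scene','scene2'); im=cv2.imread('pics/scene2.png')[130:260,210:370]; cv2.imwrite('pics/s2.png',cv2.resize(im,None,fx=4,fy=4,interpolation=cv2.INTER_CUBIC))
E
```

```text
time_s: 4.05
eef_pos: [556.7, 7.0, 218.7]
ee_rot: [0.0, 0.0, 1.0, -0.0]
force: [0.4, 0.3, 0.4]
grip_width: 0.001
grip_force: 0.0
time_s: 5.15
eef_pos: [521.9, -35.5, 218.7]
ee_rot: [-0.0, 0.0, 1.0, -0.0]
force: [-0.1, 1.4, 0.1]
grip_width: 0.003
grip_force: 0.0
```

View pics/s2.png

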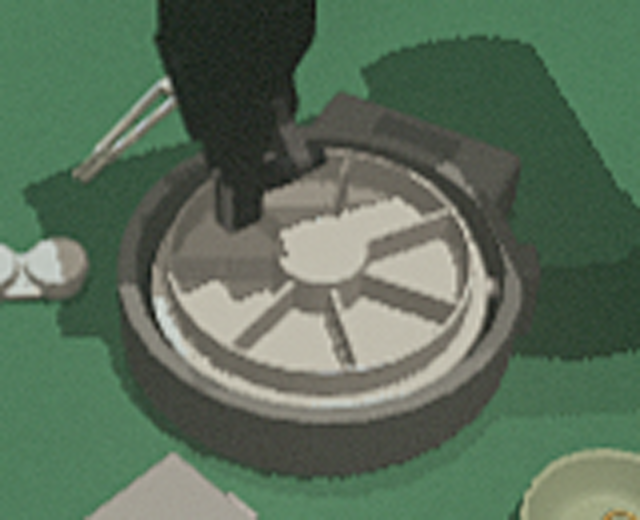

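The carousel is turning, with the fingertip at (240,205) in the crop. I'll finish the arc, back off, lift clear and look.

```bash
python3 -m crank '[[0.042,-0.015,0,0,0,0,1],[0.085,-0.026,0,0,0,0,1],[0.129,-0.033,0,0,0,0,1],[0.173,-0.037,0,0,0,0,1],[0.218,-0.038,0,0,0,0,1],[0.262,-0.034,0,0,0,0,1],[0.306,-0.028,0,0,0,0,1],[0.35,-0.017,0,0,0,0,1],[0.392,-0.004,0,0,0,0,1],[0.433,0.014,0,0,0,0,1],[0.433,0.014,0,0,0,0,1],[0.383,0,0,0,0,0,1]]'
python3 -m crank '[[0,0,-0.3,0,0,0,1],[0,0,-0.7,0,0,0,1],[0,-0.5,-0.7,0,0,0,1],[0,-1,-0.7,0,0,0,1],[0,-1,-0.7,0,0,0,1]]'
cat > look.py <<'E'
import sys; from h import *
c=np.array([502.7,15.9]); grab('top',sys.argv[1]); im=cv2.imread(f'pics/{sys.argv[1]}.png')
ci=camera_info('top');K=np.array(ci['K']);D=np.array(ci['D']);T=np.array(ci['camera_from_world'])
g=np.arange(-120,120,.4)[::-1]; X,Y=np.meshgrid(c[0]+g,c[1]+g,indexing='ij')
W=np.c_[X.ravel(),Y.ravel(),np.full(X.size,float(sys.argv[2])),np.ones(X.size)]@T.T
p=cv2.projectPoints(W[:,:3]*[1,-1,-1],np.zeros(3),np.zeros(3),K,D)[0].reshape(*X.shape,2).astype(np.float32)
cv2.imwrite(f'pics/{sys.argv[1]}_o.png',cv2.remap(im,p[...,0],p[...,1],cv2.INTER_CUBIC))
E
python3 look.py top3 36
```

```text
time_s: 6.4
eef_pos: [483.9, -35.1, 218.6]
ee_rot: [-0.0, -0.0, 1.0, 0.0]
force: [-0.3, -0.2, -0.7]
grip_width: -0.002
grip_force: 0.0
time_s: 6.9
eef_pos: [484.3, -139.9, 289.0]
ee_rot: [0.001, 0.002, 1.0, -0.001]
force: [-0.6, 1.4, -0.2]
grip_width: -0.002
grip_force: 0.0
```

View pics/top3_o.png

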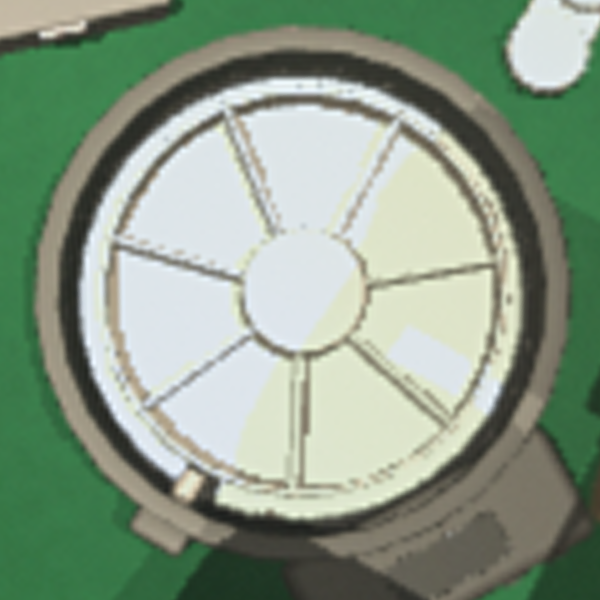

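The notch is now at the pin (189,485), with the pin showing at the notch's left side. I'll quantify the remaining offset.

```bash
python3 - <<'E'
from h import *
ci=camera_info('top');K=np.array(ci['K']);D=np.array(ci['D']);T=np.array(ci['camera_from_world'])
im=cv2.imread('pics/top3.png'); c=np.array([502.7,15.9])
def samp(r,a,z):
    a=np.radians(a); W=np.c_[c[0]+r*np.cos(a),c[1]+r*np.sin(a),np.full(a.size,z),np.ones(a.size)]@T.T
    p=cv2.projectPoints(W[:,:3]*[1,-1,-1],np.zeros(3),np.zeros(3),K,D)[0].astype(np.float32)
    return cv2.remap(im,p[...,0],p[...,1],cv2.INTER_LINEAR).reshape(-1,3)
a=np.arange(132,168,1.)
for r in(82,85,88,91): print(r,[f'{int(x)}:'+'/'.join(map(str,s[[2,0]])) for x,s in zip(a,samp(r,a,35.))])
# dividers at z=54: darkest/edge via summed gradient over r, folded by 51.43deg with rotation estimate
for name in('top0','top3'):
    im=cv2.imread(f'pics/{name}.png'); a=np.arange(0,360,.25)
    s=np.mean([samp(r,a,54.).astype(float).mean(1) for r in range(35,70,3)],0)
    e=np.abs(np.gradient(s)); f=np.sum(e*np.exp(1j*7*np.radians(a))); print(name,'div phase',np.degrees(np.angle(f))/7%51.43)
d=np.load('top3_d.npy'); P=world('top',d); h=(abs(P[...,0]-c[0])<18)&(abs(P[...,1]-c[1])<18); print('hub z',np.median(P[h][:,2]))
E
```

```text
82 ['132:222/237', '133:221/237', '134:221/237', '135:221/232', '136:221/234', '137:220/236', '138:221/237', '139:220/237', '140:220/237', '141:221/237', '142:220/237', '143:222/239', '144:223/240', '145:218/238', '146:187/189', '147:186/159', '148:203/174', '149:207/187', '150:215/190', '151:188/158', '152:139/112', '153:98/80', '154:75/64', '155:68/60', '156:98/97', '157:158/158', '158:216/209', '159:221/209', '160:223/209', '161:222/209', '162:221/208', '163:221/208', '164:222/209', '165:220/207', '166:220/207', '167:221/208']
85 ['132:221/239', '133:222/239', '134:222/238', '135:221/238', '136:221/239', '137:221/239', '138:223/239', '139:221/239', '140:222/240', '141:216/233', '142:221/239', '143:218/236', '144:220/240', '145:204/222', '146:184/179', '147:194/162', '148:216/188', '149:223/203', '150:224/198', '151:206/171', '152:154/124', '153:87/72', '154:76/67', '155:75/69', '156:82/77', '157:152/147', '158:199/188', '159:222/208', '160:222/209', '161:222/209', '162:222/208', '163:215/201', '164:217/203', '165:221/208', '166:223/211', '167:221/207']
88 ['132:133/142', '133:136/
[... 378 characters left out ...]
1/121', '160:116/106', '161:113/103', '162:124/114', '163:116/106', '164:109/98', '165:116/105', '166:136/125', '167:134/122']
91 ['132:49/45', '133:46/43', '134:47/44', '135:47/43', '136:47/43', '137:50/45', '138:50/45', '139:51/47', '140:48/44', '141:47/44', '142:46/43', '143:45/42', '144:46/43', '145:53/48', '146:94/76', '147:159/129', '148:210/177', '149:192/169', '150:191/160', '151:175/142', '152:112/89', '153:62/54', '154:46/43', '155:40/37', '156:36/35', '157:37/36', '158:39/38', '159:39/37', '160:37/36', '161:38/37', '162:37/36', '163:39/37', '164:38/36', '165:39/37', '166:40/38', '167:40/38']
top0 div phase 26.245672973093843
top3 div phase 22.99521762452581
hub z 59.91361266824009
```

The notch is at 151.4° and the pin at 149.1°, so about 2.2° remains, or 2 mm at the fingertip. I'll return to the same spot and push 2 mm past the last contact.

```bash
python3 -m crank '[[0,0.5,0,0,0,0,1],[0,1,0,0,0,0,1],[0,1,0,0,0,0,1],[0,1,0.3,0,0,0,1],[0,1,0.5,0,0,0,1],[0,1,0.6,0,0,0,1],[0,1,0.7,0,0,0,1],[0,1,0.7,0,0,0,1]]'
python3 -m crank '[[0.02,0.005,0,0,0,0,1],[0.035,0.01,0,0,0,0,1],[0.05,0.014,0,0,0,0,1],[0.06,0.018,0,0,0,0,1],[0.07,0.022,0,0,0,0,1],[0.07,0.022,0,0,0,0,1],[0.07,0.022,0,0,0,0,1],[0.04,0.01,0,0,0,0,1],[0.02,0.005,0,0,0,0,1]]'
python3 -m crank '[[0,0,-0.3,0,0,0,1],[0,0,-0.7,0,0,0,1],[0,-0.5,-0.7,0,0,0,1],[0,-1,-0.7,0,0,0,1],[0,-1,-0.7,0,0,0,1]]'
python3 - <<'E'
from h import *
ci=camera_info('top');K=np.array(ci['K']);D=np.array(ci['D']);T=np.array(ci['camera_from_world'])
im,_=grab('top','top4'); c=np.array([502.7,15.9])
a=np.arange(140,162,1.); t=np.radians(a)
for r in(83,85):
    W=np.c_[c[0]+r*np.cos(t),c[1]+r*np.sin(t),np.full(a.size,35.),np.ones(a.size)]@T.T
    p=cv2.projectPoints(W[:,:3]*[1,-1,-1],np.zeros(3),np.zeros(3),K,D)[0].astype(np.float32)
    print(r,[f'{int(x)}:{s[0]}/{s[2]}' for x,s in zip(a,cv2.remap(im,p[...,0],p[...,1],cv2.INTER_LINEAR).reshape(-1,3))])
E
```

```text
time_s: 7.75
eef_pos: [484.1, -35.1, 218.0]
ee_rot: [-0.001, -0.0, 1.0, 0.0]
force: [1.1, -0.5, 0.9]
grip_width: -0.003
grip_force: 0.0
time_s: 8.65
eef_pos: [482.3, -34.8, 218.6]
ee_rot: [-0.0, -0.0, 1.0, 0.0]
force: [0.2, 0.3, 0.1]
grip_width: -0.002
grip_force: 0.0
time_s: 9.15
eef_pos: [482.1, -139.2, 288.9]
ee_rot: [0.001, 0.002, 1.0, -0.001]
force: [-0.8, 0.4, 0.2]
grip_width: 0.001
grip_force: 0.0
83 ['140:222/238', '141:223/238', '142:223/239', '143:223/241', '144:216/239', '145:158/167', '146:133/117', '147:185/152', '148:214/184', '149:224/208', '150:219/195', '151:200/167', '152:146/118', '153:95/78', '154:72/63', '155:87/87', '156:151/163', '157:217/235', '158:222/224', '159:223/214', '160:223/209', '161:223/209']
85 ['140:223/240', '141:218/234', '142:223/240', '143:218/237', '144:199/220', '145:139/147', '146:140/122', '147:188/152', '148:216/188', '149:224/204', '150:224/199', '151:206/172', '152:154/124', '153:85/70', '154:70/62', '155:85/85', '156:140/151', '157:201/206', '158:222/213', '159:219/204', '160:219/204', '161:221/207']
```

The notch is now about 1.5 mm off centre, well within the play, so I'll press on the hub.

```bash
python3 -m crank '[[-0.1,0.5,0,0,0,0,1],[-0.207,1,0,0,0,0,1],[-0.207,1,0,0,0,0,1]]' | tail -1
python3 -m crank '[[0,0.3,0,0,0,0,1],[0,0.555,0,0,0,0,1],[0,0.555,0,0,0,0,1],[0,0.555,0.25,0,0,0,1],[0,0.555,0.4,0,0,0,1],[0,0.555,0.5,0,0,0,1],[0,0.555,0.5,0,0,0,1]]'
python3 -m crank '[[0,0,0.02,0,0,0,1],[0,0,0.04,0,0,0,1],[0,0,0.06,0,0,0,1],[0,0,0.08,0,0,0,1],[0,0,0.1,0,0,0,1],[0,0,0.12,0,0,0,1],[0,0,0.14,0,0,0,1],[0,0,0.16,0,0,0,1],[0,0,0.17,0,0,0,1],[0,0,0.17,0,0,0,1]]'
```

```text
grip_force: 0.0
time_s: 10.2
eef_pos: [502.6, 20.5, 237.7]
ee_rot: [-0.001, 0.0, 1.0, 0.0]
force: [-0.4, 0.3, 0.7]
grip_width: -0.002
grip_force: 0.0
time_s: 11.2
eef_pos: [503.0, 20.7, 222.0]
ee_rot: [0.0, -0.0, 1.0, -0.0]
force: [-0.1, -1.5, 7.6]
grip_width: -0.0
grip_force: 3.4
```

```bash
python3 -m crank '[[0,0,0.01,0,0,0,1],[0,0,0.015,0,0,0,1],[0,0,0.015,0,0,0,1]]'
python3 -m crank '[[0,0,-0.1,0,0,0,1],[0,0,-0.5,0,0,0,1],[0,0,-0.9,0,0,0,1],[0,-0.5,-0.9,0,0,0,1],[0,-1,-0.9,0,0,0,1],[0,-1,-0.9,0,0,0,1]]' | head -4
python3 -m crank '[[0,-0.5,0,0,0,0,1],[0,-0.5,0,0,0,0,1],[0,-0.5,0,0,0,0,1]]' | head -4
python3 look.py top5 26
python3 - <<'E'
from h import *
d=np.load('top5_d.npy');P=world('top',d); h=(abs(P[...,0]-502.7)<17)&(abs(P[...,1]-15.9)<17); print('hub z',np.median(P[h][:,2]))
E
```

```text
time_s: 11.5
eef_pos: [503.0, 20.7, 221.1]
ee_rot: [0.0, -0.0, 1.0, -0.0]
force: [-3.5, -1.6, 14.2]
grip_width: 0.0
grip_force: 7.1
time_s: 12.1
eef_pos: [502.6, -83.5, 310.3]
ee_rot: [0.0, 0.002, 1.0, -0.0]
force: [0.4, 0.1, -1.1]
time_s: 12.4
eef_pos: [502.7, -129.5, 309.8]
ee_rot: [-0.0, 0.001, 1.0, 0.0]
force: [0.2, -0.7, -0.5]
hub z 48.988108158102705
```

View pics/top5_o.png

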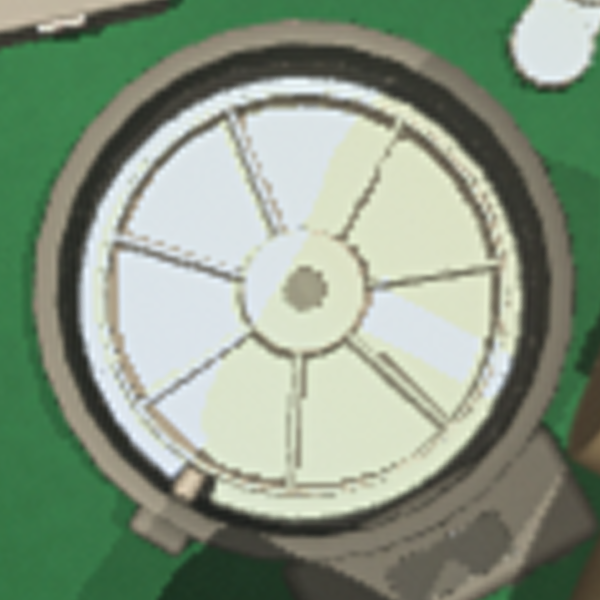

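The hub top now reads 49 mm and the spindle end shows through at (304,288). The pin at (189,484) stands in the notch, so the carousel is seated and the gripper is clear.

```bash
python3 -c "
from rig import ticket; print(ticket.finish_job())"
```

```text
the job is handed in; nothing more can be done
None
```

The carousel was turned until its notch met the pin, then pressed down to its seat (hub top measured at about 49 mm, peak press about 14 N), and the job was handed in; the hand-in gave no verdict.

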